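# Tip the hill's upper tier onto its outline and press it down

### The job

The upper tier of the wargame hill stands on its cut edge beside its place. With the fingertips push it high up so that it tips over where it stands, without shunting it along, and falls flat, bare underside down, inside the yellow chalk outline on the hill; then press down on the fallen tier with the fingertips for about a second to bed it on the mounting tape, and come away. Do not pinch, lift or crush the tier, and leave the trees, pots, mug and brush where they are.

Things in the scene. Friction and masses are not known exactly. Their poses are not given: they have to be found in the camera images.
- hill: the lower hill: a fixed, immovable grey stone-look slab, about 345 x 285 mm and 30 mm high with a flat level top. Origin at the centre of its underside on the work surface; z up; its x axis is the direction in which the tier has to fall. It may be turned any way round.
- outline_mid (a point): centre of the yellow chalk outline on the hill's top, 30 mm above the work surface: a regular octagon 152 mm across flats, 16 mm larger all round than the tier; line 4 mm wide; axes as the hill's. Two white strips of tape lie inside it. Chalk and tape are flush and do not pull at anything.
- tier: the upper tier: rigid octagonal grey slab, 120 mm across flats, 30 mm thick, about 0.12 kg, underside bare pale blue. It starts upright on the hill on one 50 mm wide facet, the cut edge, straddling the outline's edge; its top is 150 mm above the work surface. Origin: middle of the cut edge. Axes: z from cut edge to opposite facet (up at the start), x out of the bare underside (down when laid).
- tier_mid (a point): centre of the tier: 60 mm from the cut edge, half-way through the thickness; 90 mm above the work surface while it stands, 45 mm when laid flat. Tipping about the cut edge, the tier passes its balance at a lean of 14 degrees, then falls by itself; its centre lands about 75 mm along the tier's starting x axis, within some 12 mm of the outline's centre.
- tier_top: the painted half of the tier's thickness; origin at the centre of the painted face, axes as the tier's. This face is pushed, and ends uppermost, level, 60 mm above the work surface. Under 1 N well above half height tips the tier; a push near its foot slides it instead.
- tier_under: the bare half of the tier's thickness; origin at the centre of the pale blue underside, 15 mm from the tier's centre, axes as the tier's. It ends on the hill's top.
- pine_back: small loose model pine on a 32 mm round base, 55 mm high, standing on the hill some 10 cm behind the tier, on the side away from the outline. Origin under its base.
- pine_side: the same kind of pine, 57 mm high, standing on the hill beside the outline, about 11 cm from its middle. Origin under its base.
- pot_green: loose green paint pot with white lid, 32 mm diameter, 38 mm high, on the work surface left or right of the hill; origin under its base
- pot_grey: loose grey paint pot with white lid, 32 mm diameter, 38 mm high, on the work surface left or right of the hill; origin under its base
- pot_brown: loose brown paint pot with white lid, 32 mm diameter, 38 mm high, on the work surface left or right of the hill; origin under its base
- rinse_mug: blue mug, 76 mm diameter, 85 mm high, left of the hill; origin under its base
- dry_brush: paint brush, 190 mm long, lying on the work surface right of the hill; origin on its underside

How it is judged:
By the outcome, as a careful person would: the job done as asked, in the order asked, and still so for the second after the job is handed in, with the robot touching nothing.
It also fails if it takes over 42 s, if anything falls off the work surface, if the arm or the gripper's body presses on something with over 40 N, if the wrist force passes 120 N, or if a joint passes its speed limit or range.

### The arm

A 7-joint arm with a two-finger parallel gripper is mounted at the origin on the work surface. World frame = base frame: x ahead of the robot, y to its left, z up, the work surface at z = 0. Lengths are in m, angles in rad, forces in N, time in s.
With the tool pointing down it reaches from about 0.35 to 0.9 m from the base axis. Payload 8.1 kg.
Tool frame: the origin (TCP) lies on the centre line of the jaws, within the pads' length; the fingertips stand 19 mm ahead of it and the grasp point (between the pads) is the TCP; z points along the fingers, y is the direction in which the jaws open and shut (so a half turn about z gives the same grasp; the last joint's range is limited). The gripper opens to 92 mm and grips with 3 to 60 N. Pads are 19 mm wide; open, the fingers measure 130 mm over their backs; the gripper's body (75 mm by 190 mm) begins 47 mm behind the grasp point.
Start: joints at [-1.426, 0.434, 0.025, 1.573, -0.012, 1.134, -0.075], TCP at [0.153, 0.606, 0.246] pointing down, gripper open.
Joint ranges: [-2.62, 2.62], [-0.44, 2.09], [-1.27, 1.32], [0.08, 2.57], [-1.32, 4.46], [0.12, 2], [-2.74, 2.74]. Speed limits (rad/s): [2.22, 2.22, 3.01, 3.01, 3.14, 3.14, 3.14].

### API

Orientations are given as a rotation vector (axis times angle).
In Python, from cell import monitor, imaging, workorder, outline_of gives the robot as it stands.
- The arm moves only by the tool move_arm, never from a script. Its argument "series" is a list of rows, each a list of 6 numbers: the shift along the world's x, y, z in cm, then the turn, a rotation vector about the world's x, y, z in degrees. A call has 1 to 8 rows; each row shifts and turns the commanded pose from where the row before left it; what a row does not reach is not made up. A row lasts 1/10 s, in which the tool goes at most 50 mm and 8.59 degrees, less where a joint would pass 70% of its speed; a pose out of reach is approached as far as the arm can. A call with a gripper value outside its range is refused whole. "grip" is the opening, from 0 (shut) to 1 (fully open), set as the call begins (left out, the last holds). The fingers move at their own pace and stop on an object; "force" is the grip in N (left out, the last holds). Time passes only in rows, so rows that do not move let the fingers close. It gives the time, the measured TCP pose, the force and the opening at its end, in the units of the state.
- monitor.observe(): the state, without advancing time (a new reading comes with each control period).
- imaging.get_image(name): name is "scene" or "top" or "wrist"; returns a dict with "color" (384x512x3 uint8, red, green, blue), "fx", "fy", "cx", "cy" (pixels), "dist_coeffs" ([k1, k2, p1, p2, k3] as OpenCV has them; the pictures are not rectified), "rvec" (rotation vector, rad) and "tvec" (3), from world to camera coordinates, as OpenCV has them; the wrist camera has in their place "mount" (4x4, takes a point from camera to tool coordinates, whose origin is the TCP and whose axes are the flange's). Camera axes: x right, y down, z forward; pixel columns grow to the right and rows downward; lengths in m; the calibration is good to about 2 mm. A picture is of the moment at which its call begins: read the wrist's pose just before it. There is no depth.
- workorder.sign_off(): hands the job in, once; it reports no verdict.
Trained networks look in the newest picture that a camera, given by its name, has taken for a name from the list of things; names that differ only in an ending like _2 or _b are one class to them, and where a whole thing is asked for, a point or a joint stands for the part that bears it (a point fixed in the world has none). Each returns a list of dicts, best first, with "p" (0 to 1); they miss things now and then, are a little off and sometimes report something else, mostly with a low value. They report only what shows in the picture. A call takes as long as a camera call.
- outline_of(camera, thing): "mask" (384x512 bool, what is visible of it) and "rect" ([left, top, width, height] in pixels, round what is visible of it).
The state is a dict: "clock": time; "joints": joint angles; "dq": joint speeds; "joint_efforts": joint torques, N m; "position": TCP position; "ee_rot": TCP orientation; "force": force on the tool from outside, world axes, zero at the start; "ft_torque": the same for the moment, N m; "width": opening from 0.0 (shut) to 1.0 (fully open).
Only numpy, scipy, OpenCV 4.12 (cv2) and the standard library are available. Lean on these libraries where they do the work, as an engineer would, in place of code of your own. Each camera call takes 0.05 s, during which the arm holds its last target. There are 200 camera calls.

## Working session

There is one attempt and no reset: what is moved stays moved. The work goes in short steps, Python scripts to look and compute and a tool call to move; the robot and the scene stay as the last step left them, time stands still between calls to the robot, and variables do not carry over. Pictures are saved under pics/ and viewed, about 8 in all and at most 12, crops included, and the job is handed in when it is done.

Besides the shell and the picture viewer there is one more tool, called after "Emit:" as name(argument=value, ...) on one line, values as JSON. move_arm: Moves the arm, as the interface text tells. Its arguments: {"type":"object","properties":{"series":{"type":"array"},"grip":{"type":"number"},"force":{"type":"number"}},"required":["series"]}

```bash
mkdir -p pics; cat > h.py <<'E'
import numpy as np, cv2
from cell import monitor, imaging, workorder, outline_of
def cam(n):
    im=imaging.get_image(n); K=np.array([[im['fx'],0,im['cx']],[0,im['fy'],im['cy']],[0,0,1.]])
    return im,K,np.array(im['dist_coeffs'],float)
def ray(im,K,D,uv,z):
    uv=np.array(uv,float).reshape(-1,1,2); n=cv2.undistortPoints(uv,K,D).reshape(-1,2)
    R=cv2.Rodrigues(np.array(im['rvec'],float))[0]; t=np.array(im['tvec'],float).ravel()
    d=np.c_[n,np.ones(len(n))]@R; c=-R.T@t
    return c+d*((z-c[2])/d[:,2:3])
def proj(im,K,D,P):
    return cv2.projectPoints(np.array(P,float).reshape(-1,1,3),np.array(im['rvec'],float),np.array(im['tvec'],float),K,D)[0].reshape(-1,2)
def save(im,f,k=1): cv2.imwrite('pics/'+f,cv2.resize(im['color'][:,:,::-1],None,fx=k,fy=k))
E
python3 - <<'E'
from h import *
s=monitor.observe(); print(s['clock'],s['position'],s['ee_rot'])
for n in('top','scene'):
    im,K,D=cam(n); save(im,n+'0.png',1.5)
    print(n,'cam',(-cv2.Rodrigues(np.array(im['rvec'],float))[0].T@np.array(im['tvec'],float).ravel()).round(3))
    for th,z in [('hill',.03),('outline_mid',.03),('tier',.15),('tier_top',.09),('tier_under',.09),('pine_back',.05),('pine_side',.05),('pot_green',.038),('pot_grey',.038),('pot_brown',.038),('rinse_mug',.085),('dry_brush',.01)]:
        for r in outline_of(n,th)[:1]:
            m=r['mask']; v,u=np.nonzero(m)
            c=[u.mean(),v.mean()]
            print(th,round(r['p'],2),r['rect'],np.round(c),ray(im,K,D,c,z).round(3))
E
```

```text
0.0 [0.15320982 0.60545663 0.24495162] [-3.88290385e-01 -3.11744272e+00  2.38164585e-03]
top cam [ 0.25  -0.017  1.379]
hill 0.6 [228.8, 134.3, 89.5, 82.7] [273. 175.] [[ 0.566 -0.076  0.03 ]]
outline_mid 0.87 [230.0, 133.4, 84.4, 81.5] [273. 175.] [[ 0.566 -0.076  0.03 ]]
tier 0.76 [261.2, 157.0, 29.8, 29.3] [277. 171.] [[ 0.555 -0.086  0.15 ]]
tier_top 0.67 [265.7, 164.2, 24.0, 21.4] [278. 173.] [[ 0.563 -0.094  0.09 ]]
tier_under 0.46 [263.5, 161.3, 22.8, 17.1] [274. 169.] [[ 0.577 -0.077  0.09 ]]
pine_back 0.37 [291.3, 192.9, 4.5, 6.3] [292. 195.] [[ 0.49  -0.155  0.05 ]]
pine_side 0.54 [234.3, 171.3, 10.4, 9.0] [240. 177.] [[0.548 0.05  0.05 ]]
pot_grey 0.56 [123.0, 182.1, 12.3, 7.8] [128. 184.] [[0.489 0.478 0.038]]
rinse_mug 0.77 [115.3, 135.1, 26.6, 30.0] [129. 150.] [[0.615 0.478 0.085]]
dry_brush 0.84 [360.0, 166.9, 24.6, 52.2] [374. 190.] [[ 0.54  -0.479  0.01 ]]
scene cam [ 1.255 -0.57   0.729]
hill 0.71 [190.6, 198.0, 118.5, 69.9] [252. 234.] [[ 0.618 -0.101  0.03 ]]
outline_mid 0.93 [192.8, 199.8, 121.1, 67.1] [252. 234.] [[ 0.618 -0.102  0.03 ]]
tier 0.67 [238.4, 189.7, 15.2, 43.1] [246. 208.] [[ 0.636 -0.134  0.15 ]]
tier_top 0.68 [237.2, 187.6, 9.6, 42.4] [241. 208.] [[ 0.564 -0.1    0.09 ]]
tier_under 0.58 [238.8, 185.0, 15.6, 46.2] [249. 208.] [[ 0.578 -0.084  0.09 ]]
pine_back 0.73 [354.9, 153.6, 4.9, 11.4] [355. 160.] [[0.534 0.434 0.05 ]]
pine_side 0.52 [275.6, 188.5, 9.6, 19.6] [280. 200.] [[0.558 0.05  0.05 ]]
pot_green 0.47 [323.0, 145.8, 7.7, 16.7] [326. 153.] [[0.421 0.4   0.038]]
pot_grey 0.6 [352.7, 153.2, 7.3, 11.9] [355. 160.] [[0.519 0.453 0.038]]
pot_brown 0.72 [108.7, 224.3, 14.5, 17.1] [115. 231.] [[ 0.383 -0.414  0.038]]
rinse_mug 0.86 [369.8, 154.3, 34.0, 14.8] [385. 161.] [[0.639 0.462 0.085]]
dry_brush 0.6 [88.1, 263.0, 54.8, 36.5] [119. 284.] [[ 0.551 -0.473  0.01 ]]
```

```bash
python3 - <<'E'
import cv2
a=cv2.imread('pics/top0.png');b=cv2.imread('pics/scene0.png')
a=cv2.resize(a[180:345,330:495],(560,560),interpolation=2)
b=cv2.resize(b[260:420,270:500],(800,557),interpolation=2)
cv2.imwrite('pics/a.png',a);cv2.imwrite('pics/b.png',b)
E
```

```text
(no output)
```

View pics/a.png

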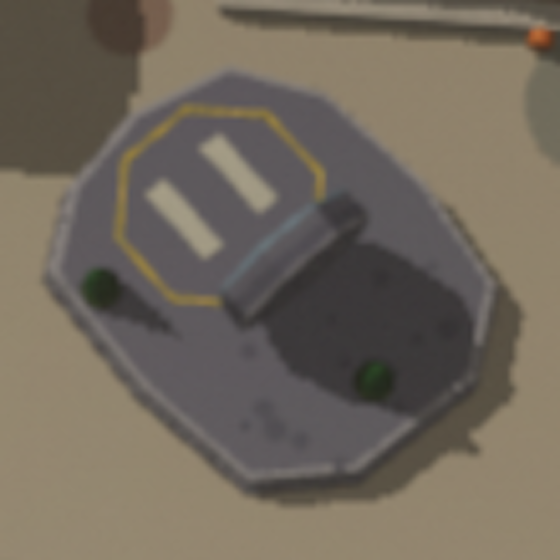

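View pics/b.png

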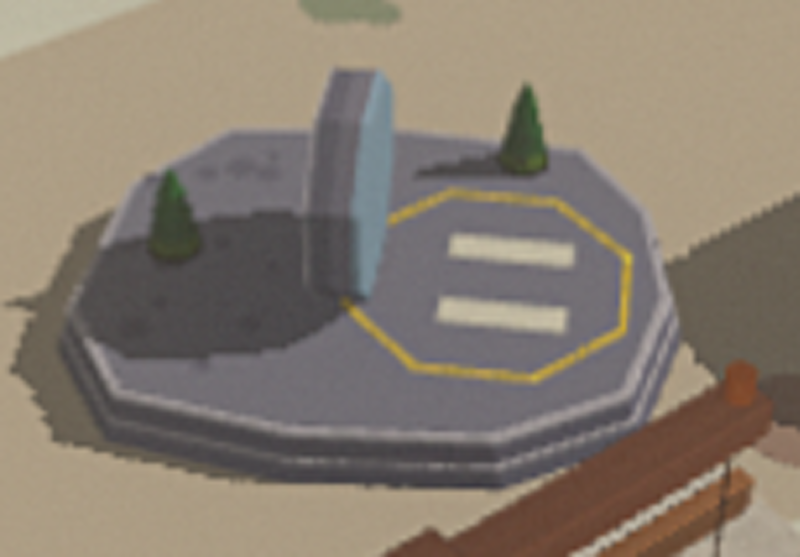

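The top crop shows the outline centred near (220,205), the tier behind it on its lower right, pine_back near (375,380) and pine_side near (100,288). I'll fit the outline and the tier to pixels and look at the whole scene.

```bash
cat > fit.py <<'E'
from h import *
from scipy.optimize import minimize
s=np.tan(np.pi/8)
def octa(r): # flats radius
    a=np.pi/8+np.arange(8)*np.pi/4; return np.c_[np.cos(a),np.sin(a)]*r/np.cos(np.pi/8)
def rot(y): return np.array([[np.cos(y),-np.sin(y)],[np.sin(y),np.cos(y)]])
def tierpts(x,y,yaw):
    o=octa(.06); P=[]
    for dx in(-.015,.015):
        for a,b in o: 
            q=rot(yaw)@[dx,a]; P.append([x+q[0],y+q[1],.09+b])
    return np.array(P)
def outpts(x,y,yaw):
    o=octa(.074)@rot(yaw).T; o=np.c_[o,0*o[:,0]+.03]+[x,y,0]
    L=[]
    for i in range(8): L+=[o[i]+(o[(i+1)%8]-o[i])*t for t in np.linspace(0,1,25,endpoint=False)]
    return np.array(L)
E
cat > m.py <<'E'
from fit import *
C={n:cam(n) for n in('top','scene')}; Dt={};M={}
for n,(im,K,D) in C.items():
    c=im['color'].astype(int); y=(((c[...,0]+c[...,1])/2-c[...,2])>50)
    u0=proj(im,K,D,[[.6,-.05,.03]])[0]; yy,xx=np.mgrid[:384,:512]
    y&=np.hypot(xx-u0[0],yy-u0[1])<65; 
    if n=='scene': y&=(yy<250)
    pts=np.argwhere(y)[:,::-1]; print(n,len(pts))
    Dt[n]=ray(im,K,D,pts,.03)[:,:2]
    r=outline_of(n,'tier'); M[n]=r[0]['mask'].astype(np.uint8)
from scipy.spatial import cKDTree
def ov(p,Q): return np.minimum(cKDTree(outpts(*p)[:,:2]).query(Q)[0],.015)
for Q,l in((Dt['top'],'top'),(Dt['scene'],'scene'),(np.r_[Dt['top'],Dt['scene']],'both')):
    best=min((minimize(lambda p:(ov(p,Q)**2).sum()*1e4,[.61,-.05,y],method='Nelder-Mead',options=dict(initial_simplex=np.array([.61,-.05,y])+np.array([[0,0,0],[.03,0,0],[0,.03,0],[0,0,.2]]))) for y in(.5,.7,.9)),key=lambda r:r.fun)
    print(l,best.x.round(4),np.sqrt(np.mean(ov(best.x,Q)**2)).round(4))
o=best.x
def iou(p,ns=('top','scene')):
    t=0
    for n in ns:
        im,K,D=C[n]; h=cv2.convexHull((proj(im,K,D,tierpts(*p))*16).astype(np.int32))
        g=np.zeros((384,512),np.uint8); cv2.fillConvexPoly(g,h,1,shift=4)
        t+=1-(g&M[n]).sum()/(g|M[n]).sum()
    return t
for ns in(('top',),('scene',),('top','scene')):
    b=min((minimize(iou,[.56,-.09,y],args=(ns,),method='Nelder-Mead',options=dict(initial_simplex=np.array([.56,-.09,y])+np.array([[0,0,0],[.02,0,0],[0,.02,0],[0,0,.2]]))) for y in(.4,.6,.8)),key=lambda r:r.fun)
    print('tier',ns,b.x.round(4),b.fun)
t=b.x; print('yaw from centres',np.arctan2(*(o[:2]-t[:2])[::-1]),np.hypot(*(o[:2]-t[:2])))
V=[]
for n,(im,K,D) in C.items():
    g=cv2.resize(im['color'][:,:,::-1],None,fx=4,fy=4,interpolation=2)
    for P,c in((outpts(*o),(0,0,255)),(tierpts(*t),(0,255,0))):
        for q in proj(im,K,D,P): cv2.circle(g,tuple(int(v) for v in q*4+1.5),2,c,-1)
    u0=proj(im,K,D,[[.57,-.08,.06]])[0]*4; x0,y0=int(u0[0])-200,int(u0[1])-200
    V.append(g[y0:y0+400,x0:x0+400])
cv2.imwrite('pics/fit.png',np.hstack(V))
E
python3 m.py
```

```text
top 78
scene 210
top [ 0.6258 -0.033   0.7753] 0.002
scene [ 0.6282 -0.0318  0.7792] 0.0051
both [ 0.6276 -0.0321 -0.0089] 0.0046
tier ('top',) [ 0.5694 -0.0902  0.8131] 0.0884520884520884
tier ('scene',) [ 0.5708 -0.086   0.825 ] 0.0768094534711965
tier ('top', 'scene') [ 0.5701 -0.0871  0.8194] 0.24195222193680965
yaw from centres 0.7631285392142912 0.07958435010913632
```

View pics/fit.png

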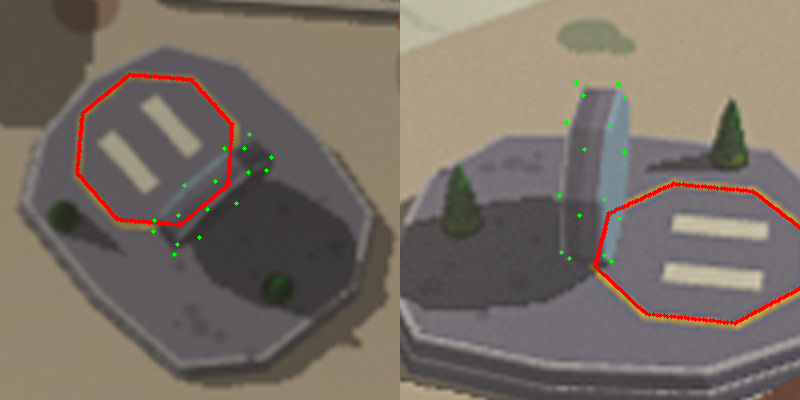

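View pics/scene0.png

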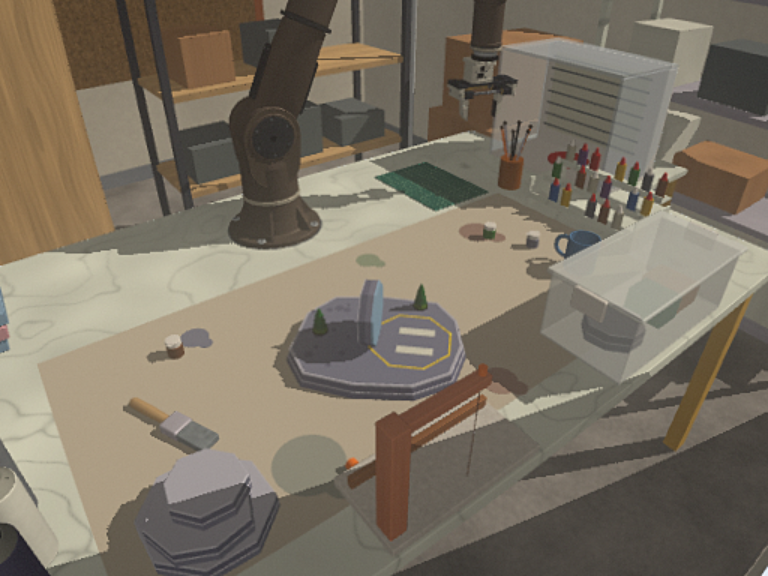

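The outline fits at (0.627, −0.032) with its x axis at about 44.6°. The tier's centre is near (0.572, −0.086), about 77 mm behind the outline, which agrees with the 75 mm given. The hot-wire cutter and clear box are ahead of the hill, off my path. I'll approach high, jaws shut, opening axis parallel to the face.

Emit:
move_arm(series=[[2.3,-4.35,0,0,0,7.35],[2.3,-4.35,0,0,0,7.35],[2.3,-4.35,0,0,0,7.35],[2.3,-4.35,0,0,0,7.35],[2.3,-4.35,0,0,0,7.35],[2.3,-4.35,0,0,0,7.35],[2.3,-4.35,0,0,0,7.35],[2.3,-4.35,0,0,0,7.35]], grip=0)

```text
clock: 2.3
position: [0.3348, 0.2631, 0.2461]
ee_rot: [-1.168, 2.915, 0.0]
force: [0.9, 0.1, 1.0]
width: 0.352
```

Emit:
move_arm(series=[[2.3,-4.35,0,0,0,0],[2.3,-4.35,0,0,0,0],[2.3,-4.35,0,0,0,0],[2.3,-4.35,0,0,0,0],[2.3,-4.35,0,0,0,0],[2.3,-4.35,0,0,0,0],[0,0,0,0,0,0],[0,0,0,0,0,0]])

```text
clock: 3.1
position: [0.4723, 0.003, 0.2457]
ee_rot: [1.158, -2.92, 0.0]
force: [-1.0, 0.9, -0.4]
width: 0.003
```

Emit:
move_arm(series=[[2,-4,0,0,0,1],[2,-4,0,0,0,1],[2,-4,0,0,0,0],[0,0,0,0,0,0],[0,0,0,0,0,0]])

```text
clock: 3.6
position: [0.532, -0.1153, 0.2454]
ee_rot: [1.212, -2.898, -0.001]
force: [-0.0, 0.4, -0.1]
width: 0.005
```

```bash
cat > w.py <<'E'
from fit import *
import sys
s=monitor.observe(); im,K,D=cam('wrist'); print(s['position'],s['ee_rot'],s['width'],np.round(s['force'],1))
T=np.eye(4);T[:3,:3]=cv2.Rodrigues(np.array(s['ee_rot']))[0];T[:3,3]=s['position']
W=np.linalg.inv(T@np.array(im['mount'])); im['rvec']=cv2.Rodrigues(W[:3,:3])[0].ravel(); im['tvec']=W[:3,3]
print('cam',(T@np.array(im['mount']))[:3,[2,3]].T.round(3))
g=cv2.resize(im['color'][:,:,::-1],None,fx=1.5,fy=1.5)
P=tierpts(.572,-.086,.79); Q=proj(im,K,D,P)*1.5
for q in Q: cv2.circle(g,tuple(int(v) for v in q),3,(0,255,0),-1)
cv2.imwrite('pics/'+sys.argv[1],g)
E
python3 w.py w1.png
```

```text
[ 0.53201026 -0.11527707  0.24544142] [ 1.21247697e+00 -2.89773190e+00 -1.18184481e-03] 0.004672654159933517 [-0.   0.4 -0.1]
cam [[ 0.199  0.203 -0.959]
 [ 0.477 -0.171  0.384]]
```

View pics/w1.png

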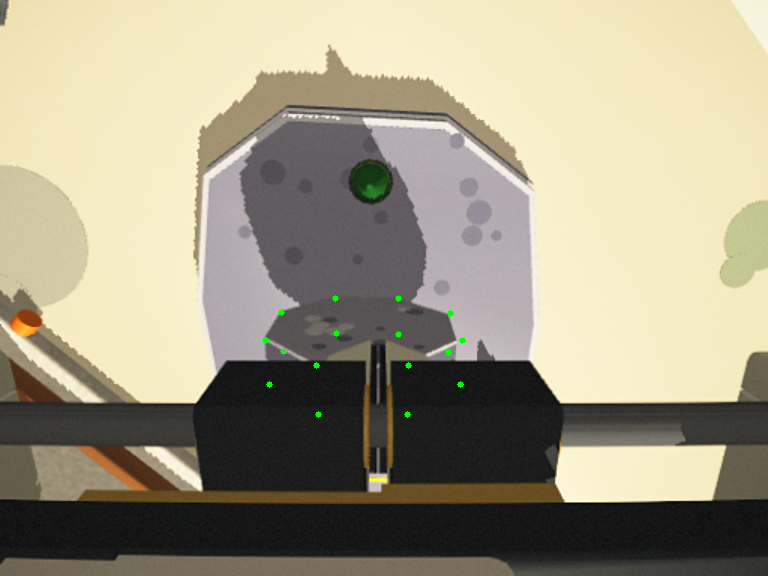

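The wrist view confirms the fit: the tier's painted face runs from (265,343) to (456,342), square to the tool, with the model points within 3 px or so. pine_back is clear at (370,180). I'll centre sideways by 9 mm and descend to tip height 0.131 m.

Emit:
move_arm(series=[[0.3,-0.3,-3,0,0,0],[0.3,-0.3,-3,0,0,0],[0,0,-3,0,0,0],[0,0,-0.5,0,0,0],[0,0,0,0,0,0]])

```text
clock: 4.15
position: [0.5374, -0.1202, 0.1505]
ee_rot: [1.215, -2.896, -0.002]
force: [-0.5, -0.2, 0.1]
width: 0.003
```

Emit:
move_arm(series=[[0.5,0.5,0,0,0,0],[0.4,0.4,0,0,0,0],[0.3,0.3,0,0,0,0],[0.2,0.2,0,0,0,0],[0,0,0,0,0,0]])

```text
clock: 4.65
position: [0.5526, -0.1075, 0.1511]
ee_rot: [-1.214, 2.897, -0.0]
force: [0.1, -0.2, -0.3]
width: 0.002
```

Emit:
move_arm(series=[[0.2,0.2,0,0,0,0],[0.2,0.2,0,0,0,0],[0.2,0.2,0,0,0,0],[0.2,0.2,0,0,0,0],[0.2,0.2,0,0,0,0],[0.2,0.2,0,0,0,0],[0.2,0.2,0,0,0,0],[0,0,0,0,0,0]])

```text
clock: 5.45
position: [0.5664, -0.0935, 0.1507]
ee_rot: [-1.213, 2.898, 0.0]
force: [-0.0, 0.5, 0.1]
width: 0.005
```

```bash
python3 - <<'E'
from fit import *
print(monitor.observe()['position'])
V=[]
for n in('top','scene'):
    im,K,D=cam(n); g=cv2.resize(im['color'][:,:,::-1],None,fx=4,fy=4,interpolation=2)
    u0=proj(im,K,D,[[.57,-.08,.09]])[0]*4; x0,y0=int(u0[0])-200,int(u0[1])-200
    V.append(g[y0:y0+400,x0:x0+400])
cv2.imwrite('pics/p1.png',np.hstack(V))
E
```

```text
[ 0.56638886 -0.09353107  0.15072945]
```

View pics/p1.png

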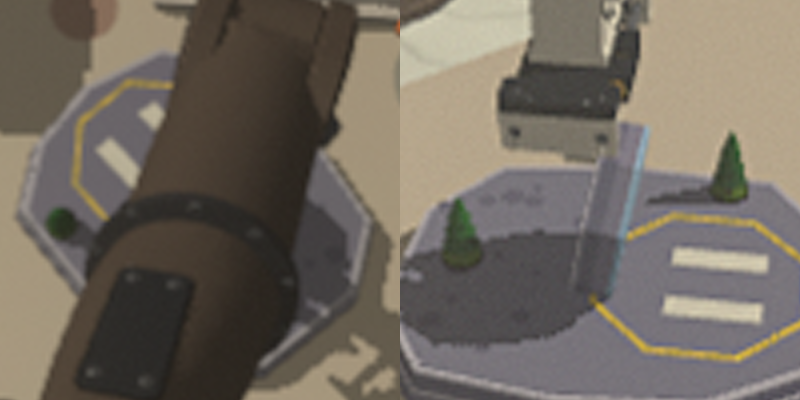

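The tier is leaning about 10° and its foot hasn't moved: its corner is still at about (590,298) in the right-hand view. I'll carry on past the balance point.

Emit:
move_arm(series=[[0.2,0.2,0,0,0,0],[0.2,0.2,0,0,0,0],[0.2,0.2,0,0,0,0],[0.2,0.2,0,0,0,0],[0.2,0.2,0,0,0,0],[0.2,0.2,0,0,0,0],[0.2,0.2,0,0,0,0],[0,0,0,0,0,0]])

```text
clock: 6.35
position: [0.5804, -0.0795, 0.1507]
ee_rot: [-1.214, 2.898, 0.0]
force: [0.1, 0.7, -0.9]
width: 0.004
```

Emit:
move_arm(series=[[0,0,0,0,0,0],[0,0,0,0,0,0],[0,0,0,0,0,0]])

```text
clock: 6.65
position: [0.58, -0.0801, 0.1508]
ee_rot: [-1.212, 2.898, -0.0]
force: [0.7, -0.5, 0.3]
width: 0.006
```

```bash
python3 - <<'E'
from fit import *
print(monitor.observe()['position'])
V=[]
for n in('top','scene'):
    im,K,D=cam(n); g=cv2.resize(im['color'][:,:,::-1],None,fx=4,fy=4,interpolation=2)
    u0=proj(im,K,D,[[.60,-.06,.06]])[0]*4; x0,y0=int(u0[0])-200,int(u0[1])-200
    for r in outline_of(n,'tier')[:1]:
        c=np.argwhere(r['mask']).mean(0)[::-1]; print(n,r['p'],ray(im,K,D,c,.05))
    V.append(g[y0:y0+400,x0:x0+400])
cv2.imwrite('pics/p2.png',np.hstack(V))
E
```

```text
[ 0.57996338 -0.08009761  0.15079697]
top 0.68 [[0.64259224 0.00464171 0.05      ]]
scene 0.76 [[ 0.63626013 -0.03662414  0.05      ]]
```

View pics/p2.png

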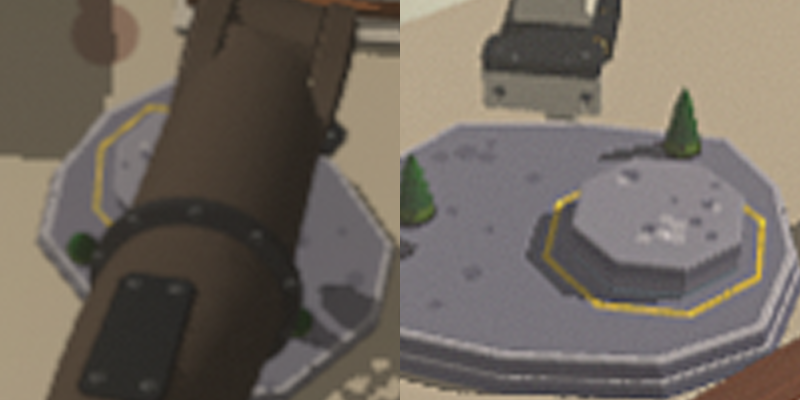

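It fell flat, painted side up, with yellow line visible all round the tier in the right-hand view. The trees haven't moved. Now I'll press at its centre.

Emit:
move_arm(series=[[1.6,1.6,0,0,0,0],[1.6,1.6,0,0,0,0],[1.6,1.6,0,0,0,0],[0,0,-2,0,0,0],[0,0,-2,0,0,0],[0,0,-1.7,0,0,0],[0,0,-0.7,0,0,0],[0,0,0,0,0,0]])

```text
clock: 7.65
position: [0.6274, -0.032, 0.0859]
ee_rot: [1.212, -2.897, -0.001]
force: [0.5, -0.8, -0.1]
width: 0.003
```

Emit:
move_arm(series=[[0,0,-0.2,0,0,0],[0,0,-0.2,0,0,0],[0,0,-0.1,0,0,0],[0,0,-0.1,0,0,0],[0,0,0,0,0,0]])

```text
clock: 8.15
position: [0.6281, -0.032, 0.0809]
ee_rot: [-1.213, 2.898, -0.0]
force: [-0.2, 0.1, 1.3]
width: 0.003
```

Emit:
move_arm(series=[[0,0,-0.1,0,0,0],[0,0,-0.1,0,0,0],[0,0,-0.1,0,0,0],[0,0,0,0,0,0]])

```text
clock: 8.55
position: [0.6282, -0.032, 0.0793]
ee_rot: [-1.212, 2.897, 0.0]
force: [-5.5, 0.6, 16.5]
width: 0.007
```

About 16 N of down force: a firm press. I'll hold it.

Emit:
move_arm(series=[[0,0,0,0,0,0],[0,0,0,0,0,0],[0,0,0,0,0,0],[0,0,0,0,0,0],[0,0,0,0,0,0],[0,0,0,0,0,0]])

```text
clock: 9.15
position: [0.6282, -0.032, 0.0793]
ee_rot: [-1.212, 2.897, 0.0]
force: [-5.5, 0.6, 15.6]
width: 0.002
```

Emit:
move_arm(series=[[0,0,0,0,0,0],[0,0,0,0,0,0],[0,0,0,0,0,0],[0,0,0,0,0,0],[0,0,0,0,0,0],[0,0,0,0,0,0]])

```text
clock: 9.75
position: [0.6282, -0.032, 0.0793]
ee_rot: [-1.212, 2.897, 0.0]
force: [-5.6, 0.3, 16.2]
width: 0.006
```

Emit:
move_arm(series=[[0,0,0.2,0,0,0],[0,0,0.5,0,0,0],[0,0,2,0,0,0],[0,0,4,0,0,0],[0,0,4,0,0,0],[0,0,4,0,0,0],[-2,3,2,0,0,0],[-2,4,0,0,0,0]])

```text
clock: 10.55
position: [0.5897, 0.036, 0.2485]
ee_rot: [-1.203, 2.896, -0.005]
force: [1.1, 1.1, -0.2]
width: 0.003
```

Emit:
move_arm(series=[[-2,4.2,0,0,0,0],[-2,4.2,0,0,0,0],[-2,4.2,0,0,0,0],[-2,4.2,0,0,0,0],[-2,4.2,0,0,0,0],[-2,4.2,0,0,0,0],[0,0,0,0,0,0],[0,0,0,0,0,0]])

```text
clock: 11.35
position: [0.4674, 0.2911, 0.2448]
ee_rot: [1.217, -2.896, 0.0]
force: [-0.3, -0.8, 0.7]
width: 0.003
```

```bash
python3 - <<'E'
from fit import *
V=[]
for n in('top','scene'):
    im,K,D=cam(n); g=cv2.resize(im['color'][:,:,::-1],None,fx=4,fy=4,interpolation=2)
    u0=proj(im,K,D,[[.60,-.06,.06]])[0]*4; x0,y0=int(u0[0])-200,int(u0[1])-200
    r=outline_of(n,'tier_top')
    if r:
        c=np.argwhere(r[0]['mask']).mean(0)[::-1]; print(n,r[0]['p'],ray(im,K,D,c,.055))
    V.append(g[y0:y0+400,x0:x0+400])
cv2.imwrite('pics/p3.png',np.hstack(V))
E
```

```text
top 0.67 [[ 0.62598518 -0.0344581   0.055     ]]
scene 0.57 [[ 0.6340968  -0.03538566  0.055     ]]
```

View pics/p3.png

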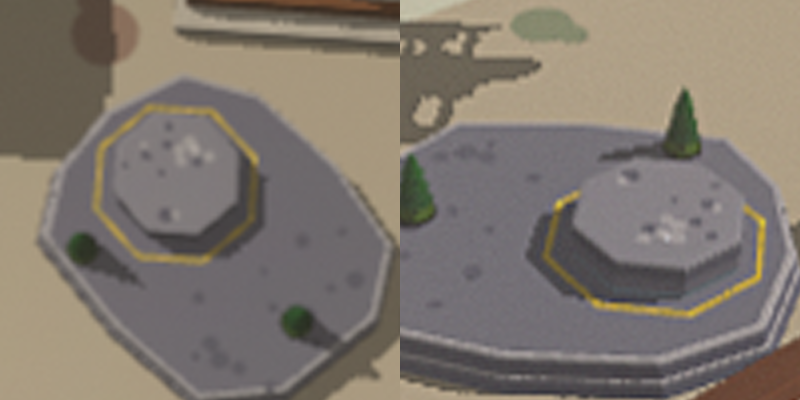

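The tier lies flat with the yellow line clear of it in both views, and both pines are where they stood. I'm handing in.

```bash
python3 -c "
from cell import workorder; print(workorder.sign_off())"
```

```text
the job is handed in; nothing more can be done
None
```

The tier is tipped over, lying flat and pressed down inside the yellow outline, and I handed the job in at about 11.5 s of the 42 s.

- **Tip:** I pushed with shut fingertips about 10 cm up the painted face. A picture partway showed it leaning with its foot still in place. It then fell by itself, painted face up.
- **Press:** The fingertips held about 16 N on its centre for a good second (about 1.2 s), with roughly 5 N sideways. Then they lifted off, and the arm moved well clear to the side.
- **Last checks:** The final top and scene pictures show the tier flat, inside the yellow line, and both pines in place. The two cameras put the tier's centre about 3 mm (top) and 7 mm (scene) from the outline's centre. They differ by about 8 mm from each other, but the pictures show the line clear of the tier either way.
- **Not rechecked:** I did not look again at the pots, mug and brush at the end. The last pictures I viewed were crops around the hill. The arm worked well away from the brush and kept the gripper at about 0.25 m while crossing.

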